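# Catch the falling lid of a disc player and lay it shut

### The arm

A 6-joint arm with a two-finger parallel gripper is mounted at the origin on the work surface. World frame = base frame: x ahead of the robot, y to its left, z up, the work surface at z = 0. Lengths are in m, angles in rad, forces in N, time in s.
With the tool pointing down it reaches from about 0.275 to 0.75 m from the base axis. Payload 10.2 kg.
Tool frame: the origin (TCP) lies midway between the tips of the shut fingers; the grasp point (between the pads) lies 19 mm behind it (env.hold_point_z is the distance from the TCP to the grasp point, in m); x points along the fingers, z is the direction in which the jaws open and shut, and the axes are right-handed (so a half turn about x gives the same grasp; the last joint's range is limited). The gripper opens to 85 mm and grips with 20 to 120 N. Pads are 22 mm wide; open, the fingers measure 114 mm over their backs; the gripper's body (76 mm by 85 mm) begins 54 mm behind the grasp point. The pads swing forward as they close: fully open they stand 13 mm farther back than shut.
Start: joints at [-1.401, 0.313, 1.498, -0, 1.331, -0.223], TCP at [0.201, -0.485, 0.231] pointing down, gripper open.
Joint ranges: [-2.94, 2.94], [-0.97, 2.17], [0.19, 2.56], [-1.23, 4.37], [0.02, 3.11], [-2.88, 2.88]. Speed limits (rad/s): [2.39, 2.39, 3.01, 3.14, 3.14, 3.14].

### API

Orientations are given as a unit quaternion [x, y, z, w].
In Python, from bench import env, kinematics, monitor, eyes, job gives the robot as it stands. The module is installed in compiled form; this text tells all that it offers. Calls block until the motion is done:
- env.reach(position, orientation): joint-space move of the TCP to a pose.
- env.movel(position, velocity=0.15, frame=None, guard=None): straight line of the TCP; frame=None keeps the orientation; velocity is the mean speed in m/s. With guard (N) it stops when the force on the tool has changed by that much, and returns True; else False.
- env.set_joints(angles): joint-space move.
- env.release() and env.close_gripper(effort=None): open the fingers fully, or close them until they stop; effort is the grip in N (None keeps the last).
- env.hold(seconds).
- kinematics.ik(position, orientation): joint angles nearest the present ones, or None.
- monitor.sense(): the state.
- eyes.grab_frame(name): name is "scene" or "side" or "wrist"; returns a dict with "frame" (480x640x3 uint8, red, green, blue), "mtx" (3x3 intrinsics, pixels), "k1" (the pictures are not rectified: a ray, as slopes to the right and down, at radius r is drawn at 1 + k1 r^2 times it, then the intrinsics apply), "view" (4x4, takes a point from world to camera coordinates). Camera axes: x right, y down, z forward; pixel columns grow to the right and rows downward; lengths in m; the calibration is good to about 2 mm. A picture is of the moment at which its call begins. There is no depth.
A pose or a line that the arm cannot do raises env.MotionError and nothing moves.
- job.hand_in(): hands the job in, once; it reports no verdict.
The state is a dict: "clock": time; "joints": joint angles; "qvel": joint speeds; "joint_efforts": joint torques, N m; "position": TCP position; "ee_rot": TCP orientation; "contact_force": force on the tool from outside, world axes, zero at the start; "ft_torque": the same for the moment, N m; "finger_gap": opening from 0.0 (shut) to 1.0 (fully open).
Only numpy, scipy, OpenCV 4.12 (cv2) and the standard library are available. Lean on these libraries where they do the work, as an engineer would, in place of code of your own. Each camera call takes 0.05 s, during which the arm holds its last target. There are 200 camera calls.

### The job

Close the disc player: with a finger behind its standing lid, tip the lid over towards the front of the player, then catch it from below on the outside of the fingers about half-way down, hold it still there for a moment, and lower it under control until it is fully shut, with no slam and no fast drop at the end. Never take the lid between the fingers and do not force it; leave everything else on the bench where it is, and finish clear of the player.

Things in the scene. Friction and masses are not known exactly. Their poses are not given: they have to be found in the camera images.
- player: top-loading disc player, a black plastic box fixed to the bench, 165 (x) x 230 (y) x 75 mm tall; origin at the centre of its underside, x points to its rear (the hinge side, roughly to the robot's right), -x to its front (roughly to the left), where the lid falls; z up
- lid_hinge (a point): middle of the lid's hinge line, which runs along the player's y axis, 77.5 mm behind the player's origin and 75.5 mm above the bench; it does not move, its axes are the player's. The hinge is damped, so from 1.25 rad the tipped lid falls shut in about 2 to 4 s, slowly at first, and would arrive at 0.7 to 1.1 rad/s: a slam (near the end 0.45 rad/s is already too fast)
- lid_tab (a point): middle of the outer edge of the lid's grey finger tab (90 mm wide, 26 mm long, 8 mm thick), on the lid's inner face (underside when shut), 186 mm from the hinge line. Axes move with the lid: x from here to the hinge, y along the hinge, z out of the outer face (up when shut). Shut, the tab sticks out 26 mm past the player's front, 75.5 mm above the bench, with open space below
- lid_panel (a point): centre of the inner face of the lid's panel, 80 mm from the hinge line. The lid is a flat black panel 160 mm long from the hinge, 230 mm wide and 8 mm thick (the thickness lies on the outer side of this face), with the tab at the middle of its free edge. Axes as for the tab
- lid (a joint): lid angle in rad: 0 fully shut (level), 1.57 upright, stop at 1.78. It starts at 1.60 to 1.70 and stays by light hinge friction, or leans back to the stop if pushed. Tipped forward it starts to fall by itself somewhere between 1.40 and 1.32. Mass 0.22 to 0.31 kg; at rest on a finger at the tab it bears about 0.2 N at 1.2, 0.6 N at 0.8 and 0.9 N near shut
- jar: small closed glass jar with a steel cap, 48 mm across, 60 mm tall; bystander; origin at the centre of its underside
- spool: grey plastic spool standing on end, 52 mm across, 42 mm tall; bystander; origin at the centre of its underside
- screwdriver: screwdriver lying on the mat; bystander; origin under its middle, its length along x
- roller: thin white roller shaft with a rubber sleeve, 144 mm long, 16 mm thick, lying; bystander; origin under its middle, its length along x
- board: green circuit board, 85 x 55 mm, up to 15 mm tall, lying flat; bystander; origin at the centre of its underside
- bracket: bent aluminium bracket, 90 x 50 mm with one 36 mm upright edge; bystander; origin at the centre of its underside
- hub: flat white plastic ring, 60 mm across, 14 mm tall; bystander; origin at the centre of its underside

How it is judged:
On the way, in this order (a step that is already met when the one before it is completed fails the run):
1. the lid has been tipped forward past upright (below 1.40 rad) (value of joint lid below 1.4 rad).
2. the falling lid is caught: it is held up, still (falling at under 0.06 rad/s), by the fingers between 1.15 and 0.35 rad (contact force between the fingers and lid above 0.05 N and value of joint lid between 0.35 and 1.15 rad and velocity of joint lid above -0.06 rad/s), for 0.2 s.
3. the fingers carry it down: still touching it when it is within 0.10 rad of shut, and it slower than 0.4 rad/s (contact force between the fingers and lid above 0.05 N and value of joint lid below 0.1 rad and velocity of joint lid above -0.4 rad/s), for 0.05 s.
At the end, for the whole second after the job is handed in: the lid is fully shut (within 0.02 rad, about 4 mm at the tab) and at rest, with the robot clear of it (value of joint lid below 0.02 rad and velocity of joint lid between -0.05 and 0.05 rad/s); the robot touches nothing.
It fails at once if the lid comes down faster than 0.45 rad/s (8 cm/s at the tab) over its last 0.2 rad; only the last 0.03 rad, about 5 mm at the tab, may drop (value of joint lid between 0.03 and 0.2 rad and velocity of joint lid below -0.45 rad/s).
It fails at once if the lid is flung (faster than 2.5 rad/s) (velocity of joint lid below -2.5 rad/s or velocity of joint lid above 2.5 rad/s).
It fails at once if the lid is taken between the fingers (contact force between the fingers and lid above 0.3 N and x of the grasp point in the frame of lid_tab between 0.001 and 0.186 m and y of the grasp point in the frame of lid_tab between -0.115 and 0.115 m and z of the grasp point in the frame of lid_tab between 0 and 0.008 m).
It fails at once if the lid is forced (over 20 N) (contact force between the arm and lid above 20 N).
It fails at once if a bystander is moved by over 20 mm or lifted (distance of any of jar, spool, screwdriver, roller, board, bracket, hub from where it was at the start of the episode above 0.02 m).
It also fails if it takes over 67 s, if anything falls off the work surface, if the arm or the gripper's body presses on something with over 40 N, if the wrist force passes 120 N, or if a joint passes its speed limit or range.

## Working session

There is one attempt and no reset: what is moved stays moved. The work goes in short steps, each a Python script; the robot and the scene stay as the last script left them, time stands still between calls to the robot, and variables do not carry over. Pictures are saved under pics/ and viewed, about 8 in all and at most 12, crops included, and the job is handed in when it is done.

```bash
mkdir -p pics; ls
python3 - <<'E'
from bench import env, kinematics, monitor, eyes, job
import cv2,numpy as np
for n in ["scene","side"]:
    f=eyes.grab_frame(n); cv2.imwrite(f"pics/{n}0.png",f["frame"][:,:,::-1]); 
    V=np.array(f["view"]); print(n,f["mtx"],f["k1"],V, -V[:3,:3].T@V[:3,3])
print(monitor.sense()); print(env.hold_point_z)
E
```

```text
pics
scene [[567.97858299   0.         316.93023227]
 [  0.         567.97858299 238.56983422]
 [  0.           0.           1.        ]] -0.007209378077860679 [[ 0.056823    0.99820793 -0.01876379 -0.0306801 ]
 [ 0.56790822 -0.04777415 -0.82170426 -0.27902866]
 [-0.82112813  0.03603558 -0.56960516  1.43215372]
 [ 0.          0.          0.          1.        ]] [ 1.33618771 -0.03431373  0.58590744]
side [[438.51957707   0.         312.98744028]
 [  0.         438.51957707 243.09071966]
 [  0.           0.           1.        ]] -0.054227085755416904 [[ 0.65917496 -0.75182068 -0.01593861 -0.38701115]
 [-0.54754211 -0.46532549 -0.69546375  0.39262273]
 [ 0.51544738  0.46715935 -0.71838439  0.45789567]
 [ 0.          0.          0.          1.        ]] [ 0.23406441 -0.32217586  0.59583156]
{'clock': 0.1, 'joints': array([-1.40140244e+00,  3.13427155e-01,  1.49835167e+00,  1.45638164e-05,
        1.33100847e+00, -2.23398501e-01]), 'qvel': array([-0.00061464, -0.00225794, -0.00211611, -0.00098262, -0.00038659,
       -0.00115241]), 'joint_efforts': array([ 2.44207207e-03, -4.12899435e+01, -2.60141033e+01, -1.84793257e-04,
        3.01574022e-03,  2.20915672e-05]), 'position': array([ 0.20090779, -0.48479188,  0.23077892]), 'ee_rot': array([ 0.39313105,  0.5882422 , -0.39251094,  0.58766848]), 'contact_force': array([-0.41732068,  0.39690974, -0.49995766]), 'ft_torque': array([-0.0465211 , -0.04206087, -0.03349867]), 'finger_gap': 1.0016803764654894}
0.0187
```

View pics/scene0.png

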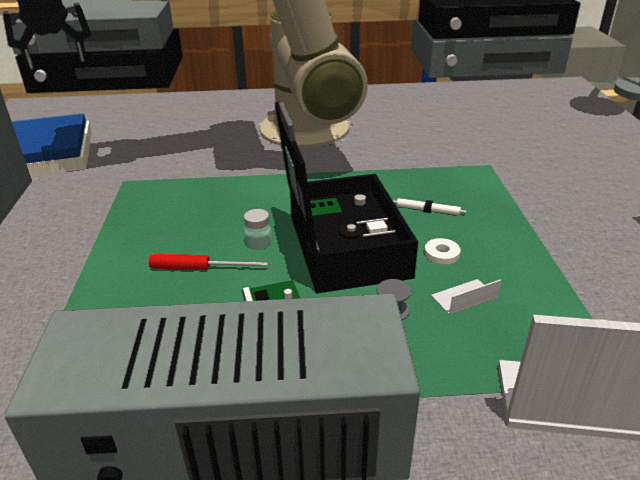

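View pics/side0.png

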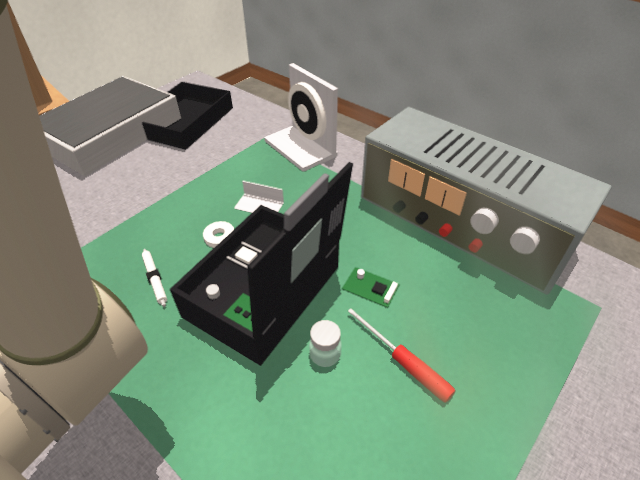

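Scene view: the black player spans about px (290–415, 105–287), with the lid standing on its left (−y) side, so the front faces +y. The front rim corners are near (376,176) and (415,240). Side view: the lid's tab is at about (305,203), and the rim corners are near (262,208) and (176,291). The jar is close behind the lid. Next I'll refine with enlarged crops.

```bash
cat > h.py <<'E'
from bench import env, kinematics, monitor, eyes, job
import cv2,numpy as np
def ray(f,u,v):
    K=f["mtx"];d=np.array([(u-K[0,2])/K[0,0],(v-K[1,2])/K[1,1]]);s=d.copy()
    for _ in range(10): s=d/(1+f["k1"]*(s@s))
    V=np.array(f["view"]);R=V[:3,:3];return -R.T@V[:3,3],R.T@np.r_[s,1]
def onz(f,u,v,z):
    o,d=ray(f,u,v);return o+d*(z-o[2])/d[2]
def proj(f,p):
    V=np.array(f["view"]);c=V[:3,:3]@p+V[:3,3];s=c[:2]/c[2];s=s*(1+f["k1"]*(s@s))
    return np.array([f["mtx"][0,0]*s[0]+f["mtx"][0,2],f["mtx"][1,1]*s[1]+f["mtx"][1,2]])
def two(f,a,g,b):
    o,d=ray(f,*a);q,e=ray(g,*b);t=np.linalg.lstsq(np.c_[d,-e],q-o,rcond=None)[0]
    A=o+d*t[0];B=q+e*t[1];return (A+B)/2,np.linalg.norm(A-B)
E
python3 - <<'E'
from h import *
s=eyes.grab_frame("scene");g=eyes.grab_frame("side")
for p in [(376,176),(415,240)]: print('scene z75',onz(s,*p,.075))
print('bottom',onz(s,413,278,0),onz(s,318,287,0))
for p in [(262,208),(176,291)]: print('side z75',onz(g,*p,.075))
print('jarcap',onz(g,325,332,.06),onz(s,257,216,.06))
print('spool',onz(s,394,288,.042))
br=lambda im:np.clip(im.astype(float)*2.5,0,255).astype(np.uint8)
a=cv2.resize(br(s["frame"][90:300,260:440,::-1]),None,fx=2.2,fy=2.8*2.2/2.8); b=cv2.resize(br(g["frame"][150:370,160:370,::-1]),None,fx=2.2,fy=2.2)
H=max(a.shape[0],b.shape[0]);c=np.zeros((H,800,3),np.uint8);w=min(396,a.shape[1]);c[:a.shape[0],:w]=a[:,:w];w=min(404,b.shape[1]);c[:b.shape[0],396:396+w]=b[:,:w]
cv2.imwrite("pics/crop.png",c)
E
```

```text
scene z75 [0.40385969 0.11983353 0.075     ]
scene z75 [0.61647118 0.15080198 0.075     ]
bottom [0.6179594  0.15322412 0.        ] [ 0.62857087 -0.00331797  0.        ]
side z75 [0.61441851 0.14437373 0.075     ]
side z75 [0.39767201 0.10796825 0.075     ]
jarcap [ 0.4971238  -0.10292309  0.06      ] [ 0.50088827 -0.10057328  0.06      ]
spool [0.69062122 0.10709776 0.042     ]
```

View pics/crop.png

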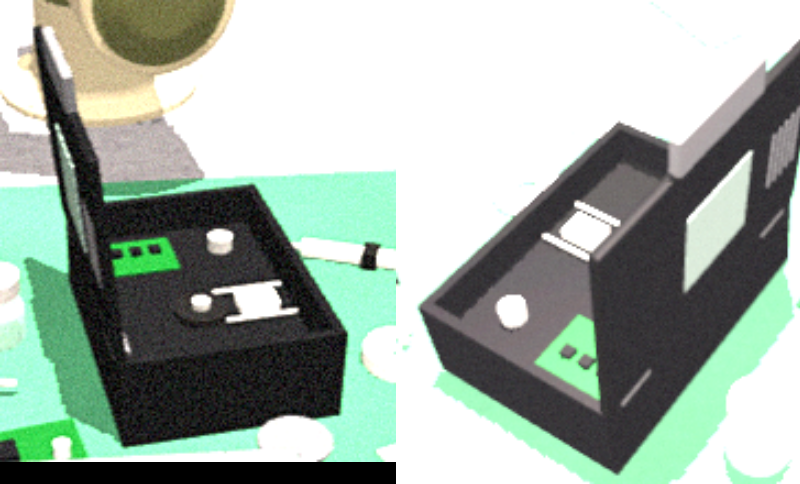

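The crop shows clean rim corners. Scene: front rim (374.5,175) and (416.4,240.5), bottom (413.6,276.4) and (315.9,291.8). Side: front rim (171.8,290.9) and (261.8,206.4), bottom (181.4,318.2) and (260.9,363.6).

Run:
```python
from h import *
s=eyes.grab_frame("scene");g=eyes.grab_frame("side")
np.set_printoptions(precision=4,suppress=True)
A,ea=two(s,(374.5,175),g,(171.8,290.9));B,eb=two(s,(416.4,240.5),g,(261.8,206.4));print(A,ea,B,eb,np.linalg.norm(A-B))
# local model corners: fit x,y,yaw
obs=[(s,(374.5,175),(-.0825,-.115,.075)),(s,(416.4,240.5),(-.0825,.115,.075)),(s,(413.6,276.4),(-.0825,.115,0)),(s,(315.9,291.8),(.0825,.115,0)),
(g,(171.8,290.9),(-.0825,-.115,.075)),(g,(261.8,206.4),(-.0825,.115,.075)),(g,(181.4,318.2),(-.0825,-.115,0)),(g,(260.9,363.6),(.0825,-.115,0))]
from scipy.optimize import least_squares
R=lambda a:np.array([[np.cos(a),-np.sin(a),0],[np.sin(a),np.cos(a),0],[0,0,1]])
# rays onto the planes -> rigid 2D fit
W=np.array([onz(f,*p,m[2])[:2] for f,p,m in obs]);M=np.array([m for *_,m in obs])
fn=lambda q:((R(q[2])@M.T).T[:,:2]+q[:2]-W).ravel()
r=least_squares(fn,[.5,.05,-1.5]);print(r.x,np.degrees(r.x[2]));print(fn(r.x).reshape(-1,2)*1000)
x,y,a=r.x;P=np.array([x,y,0]);hinge=P+R(a)@[.0775,0,.0755];print('hinge',hinge)
# tab edge top: angle from tab in side view/scene : predict tab corners for angles
for th in [1.6,1.65,1.7,1.75]:
    out=[]
    for yy in(-.045,.045):
        for (r_,t) in((.186,0),(.186,-.008)):
            # inner face at t=0; lid along -x at 0, normal outward z at 0; tab lies inside (t<0)
            p=hinge+R(a)@[-np.cos(th)*r_+np.sin(th)*t,yy,np.sin(th)*r_+np.cos(th)*t]
            out+=[proj(s,p),proj(g,p)]
    print(th,np.array(out).round(0).reshape(-1,4).tolist())
```

```text
[0.3946 0.1175 0.0714] 0.0023645333833146195 [0.6184 0.1512 0.074 ] 0.003748172186005234 0.22630146594081796
[ 0.5186  0.0536 -1.4121] -80.90493854394975
[[-7.7081 -0.7516]
 [ 1.1233  0.4979]
 [ 5.2308 -1.8205]
 [ 4.9517 -2.3675]
 [-1.5472  3.8254]
 [ 1.8899  5.3989]
 [-0.707   0.069 ]
 [-3.2334 -4.8515]]
hinge [ 0.5309 -0.023   0.0755]
1.6 [[289.0, 100.0, 275.0, 209.0], [294.0, 99.0, 270.0, 206.0], [300.0, 122.0, 317.0, 169.0], [306.0, 122.0, 311.0, 167.0]]
1.65 [[283.0, 101.0, 282.0, 212.0], [288.0, 100.0, 276.0, 209.0], [294.0, 123.0, 323.0, 171.0], [299.0, 122.0, 317.0, 169.0]]
1.7 [[277.0, 102.0, 289.0, 215.0], [282.0, 101.0, 283.0, 212.0], [287.0, 125.0, 329.0, 174.0], [293.0, 123.0, 324.0, 171.0]]
1.75 [[272.0, 103.0, 295.0, 219.0], [276.0, 102.0, 290.0, 216.0], [281.0, 126.0, 335.0, 177.0], [286.0, 125.0, 330.0, 174.0]]
```

Pose fit: player at (0.519, 0.054), yaw −80.9°, with residuals of a few mm. The lid is at about 1.68 rad. Next I'll check IK for a push pose behind the lid and a tilted catch pose from the front.

```bash
cat >> h.py <<'E'
from scipy.spatial.transform import Rotation as Ro
A=-1.4121; H=np.array([.5309,-.023,.0755]); F=-np.array([np.cos(A),np.sin(A),0]); Y=np.array([-np.sin(A),np.cos(A),0]); Z=np.array([0,0,1.])
def pose(f,z,tau,psi=0.,sg=1,y=0.):
    "TCP f in front of / z above the hinge line, tool tilted tau below horizontal, pointing to the rear turned by psi to +Y"
    h=np.cos(psi)*-F+np.sin(psi)*Y; x=np.cos(tau)*h-np.sin(tau)*Z
    zt=sg*np.cross(x,Z);zt/=np.linalg.norm(zt)
    return H+f*F+y*Y+z*Z, Ro.from_matrix(np.c_[x,np.cross(zt,x),zt]).as_quat()
def sup(th,tau,e=.016,hw=.011):
    "TCP (f,z) with the finger's upper face under the tab edge at lid angle th"
    s=np.array([np.cos(tau),np.sin(tau)]);n=np.array([-s[1],s[0]])
    return .186*np.array([np.cos(th),np.sin(th)])-e*s-hw*n
E
python3 - <<'E'
from h import *
np.set_printoptions(precision=2,suppress=True,linewidth=200)
print('roller',onz(s:=eyes.grab_frame("scene"),430,207,.008),'hub',onz(s,442,250,.007),'brk',onz(s,470,293,.01))
for psi in(0,.3,.6,.9):
  for sg in(1,-1):
    for tc in(.5,.65,.8):
      P=[(-.085,.26,1.35),(-.085,.147,1.35),(.022,.147,1.35),(.02,.205,1.25),(.175,.19,.95),(*sup(.55,tc),tc),(*sup(0,tc),tc),(.26,.05,tc)]
      q=[kinematics.ik(*pose(*p,psi=psi,sg=sg)) for p in P]
      print(psi,sg,tc,''.join('x' if a is None else '.' for a in q))
      if all(a is not None for a in q) and tc==.65: print(np.array(q))
E
```

```text
roller [0.41 0.23 0.01] hub [0.55 0.22 0.01] brk [0.67 0.23 0.01]
0 1 0.5 ..xx....
0 1 0.65 ..xx....
0 1 0.8 ..xx....
0 -1 0.5 ........
0 -1 0.65 ........
[[-0.31  0.29  1.27 -0.2   1.48 -0.46]
 [-0.31  0.35  1.48 -0.21  1.21 -0.41]
 [-0.12  0.32  1.53 -0.22  1.24 -0.21]
 [-0.08  0.28  1.45 -0.32  1.35 -0.18]
 [ 0.35  0.41  1.4  -0.61  1.49  0.29]
 [ 0.4   0.62  1.53 -0.9   1.4   0.6 ]
 [ 0.45  0.79  1.52 -0.91  1.33  0.76]
 [ 0.57  0.76  1.36 -0.82  1.53  0.67]]
0 -1 0.8 ........
0.3 1 0.5 ....x...
0.3 1 0.65 ....x...
0.3 1 0.8 ....x...
0.3 -1 0.5 ........
0.3 -1 0.65 ........
[[-0.33  0.26  1.32 -0.16  1.41 -0.78]
 [-0.33  0.32  1.53 -0.17  1.14 -0.73]
 [-0.14  0.28  1.58 -0.2   1.16 -0.53]
 [-0.1   0.23  1.52 -0.29  1.24 -0.48]
 [ 0.35  0.31  1.53 -0.65  1.28  0.08]
 [ 0.41  0.51  1.72 -1.05  1.16  0.53]
 [ 0.46  0.71  1.71 -1.1   1.1   0.73]
 [ 0.6   0.66  1.55 -0.96  1.3   0.6 ]]
0.3 -1 0.8 ........
0.6 1 0.5 ....xxxx
0.6 1 0.65 ....xxx.
0.6 1 0.8 ....x...
0.6 -1 0.5 .....xxx
0.6 -1 0.65 .....xx.
0.6 -1 0.8 ........
0.9 1 0.5 .....x.x
0.9 1 0.65 .....xxx
0.9 1 0.8 .....xx.
0.9 -1 0.5 .....x.x
0.9 -1 0.65 .....xxx
0.9 -1 0.8 ......x.
```

```bash
cat >> h.py <<'E'
TC=.65
W0=(.022,.147,1.35);W1=(.018,.205,1.25);W2=(.175,.185,.95);W4=(*sup(.55,TC),TC)
def go(w,v,**k):
    p,q=pose(*w,sg=-1);a=monitor.sense();r=env.movel(p,velocity=v,frame=q,**k);b=monitor.sense()
    dt=b["clock"]-a["clock"];print('go',np.round(w,3),'dt %.2f'%dt,'mean qd',np.round(np.abs(b["joints"]-a["joints"]).max()/max(dt,.01),2),'F',np.round(b["contact_force"],2),r);return r
E
python3 - <<'E'
from h import *
env.close_gripper()
print(monitor.sense()["clock"],monitor.sense()["finger_gap"])
env.reach(*pose(.018,.28,1.25,sg=-1)); print(monitor.sense()["clock"])
go(W2,.25); go(W4,.2)
f=eyes.grab_frame("side"); cv2.imwrite("pics/w4.png",f["frame"][:,:,::-1])
go(W2,.35); go(W1,.35)
go((-.085,.26,1.35),.25); go((-.085,.147,1.35),.2)
f=eyes.grab_frame("side"); cv2.imwrite("pics/behind.png",f["frame"][:,:,::-1])
print(monitor.sense()["clock"])
a=cv2.imread("pics/w4.png")[80:400,120:520];b=cv2.imread("pics/behind.png")[80:400,120:520]
cv2.imwrite("pics/two.png",np.hstack([a,b]))
E
```

```text
1.1167 0.00042019495150358424
3.2583
go [0.175 0.185 0.95 ] dt 0.88 mean qd 0.6 F [-0.35 -0.73  0.65] False
go [0.152 0.079 0.65 ] dt 0.69 mean qd 0.44 F [ 0.62  0.31 -0.35] False
go [0.175 0.185 0.95 ] dt 0.46 mean qd 0.67 F [ 0.34 -0.43  0.18] False
go [0.018 0.205 1.25 ] dt 0.62 mean qd 0.77 F [0.09 0.78 0.35] False
go [-0.085  0.26   1.35 ] dt 0.62 mean qd 0.46 F [-0.1   0.71 -0.7 ] False
go [-0.085  0.147  1.35 ] dt 0.72 mean qd 0.37 F [0.38 0.1  0.94] False
7.3417
```

View pics/two.png

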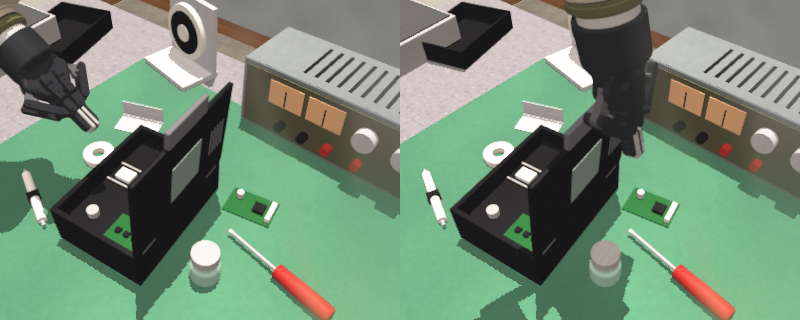

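Crop left: in the front (catch) pose, the shut fingertips are at about (95,128), clear of the player. Crop right: the fingers are behind the lid at about (635,150), and nothing has been touched. The rehearsed swing takes about 1.3 s, so I'll push and catch now.

Run:
```python
from h import *
go((-.062,.147,1.35),.06); go((.027,.147,1.35),.05)
f0=eyes.grab_frame("side")
go((.020,.203,1.25),.4); go(W2,.42); go(W4,.35)
f1=eyes.grab_frame("side"); L=[]
for i in range(8):
    env.hold(.3); s=monitor.sense(); L.append(np.round(np.r_[s["clock"],s["contact_force"]],2).tolist())
print(L)
f2=eyes.grab_frame("side")
c=[f["frame"][80:400,150:416,::-1] for f in(f0,f1,f2)]
cv2.imwrite("pics/catch.png",np.hstack(c))
```

```text
go [-0.062  0.147  1.35 ] dt 0.53 mean qd 0.08 F [-0.55  0.12  0.05] False
go [0.027 0.147 1.35 ] dt 1.93 mean qd 0.09 F [ 0.35 -0.37  0.75] False
go [0.02  0.203 1.25 ] dt 0.29 mean qd 0.35 F [-0.8  -0.28 -0.69] False
go [0.175 0.185 0.95 ] dt 0.61 mean qd 0.77 F [0.08 0.19 0.49] False
go [0.152 0.079 0.65 ] dt 0.46 mean qd 0.66 F [ 1.04 -0.36  1.87] False
[[11.57, 0.28, 0.01, -1.11], [11.87, -0.2, 0.16, -0.23], [12.17, -0.34, -0.04, 0.48], [12.47, 0.02, 0.28, 1.02], [12.77, 0.38, 0.69, -0.57], [13.07, 0.06, 0.78, -0.47], [13.37, -0.4, 0.71, -0.76], [13.67, 0.11, 0.8, -1.62]]
```

View pics/catch.png

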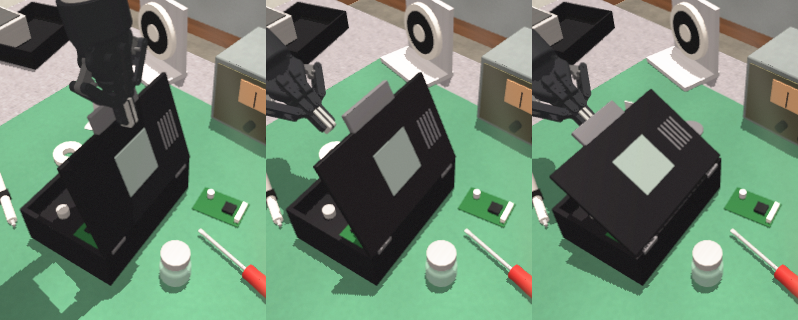

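Left: the lid is tipped. Middle: it is falling while the fingers are already in front. Right: the tab at about (600,122) rests on the outside of the fingers at about (575,100). Next I'll confirm it is still, then lower it slowly.

Run:
```python
from h import *
a=eyes.grab_frame("side")["frame"];env.hold(.4);b=eyes.grab_frame("side")["frame"]
print('changed px',(cv2.absdiff(a,b)[150:380,150:420].max(2)>40).sum())
for th,v in((.45,.015),(.34,.02),(.23,.02),(.13,.018),(.05,.012)):
    go((*sup(th,TC),TC),v)
f=eyes.grab_frame("side")
go((*sup(-.02,TC),TC),.01);g=eyes.grab_frame("side");s=eyes.grab_frame("scene")
cv2.imwrite("pics/low.png",np.hstack([x["frame"][80:400,u:u+266,::-1] for x,u in((f,150),(g,150),(s,230))]))
```

```text
changed px 0
go [0.161 0.062 0.65 ] dt 1.39 mean qd 0.02 F [ 0.71  0.98 -1.34] False
go [0.169 0.044 0.65 ] dt 1.18 mean qd 0.03 F [ 0.99  1.1  -1.72] False
go [0.175 0.024 0.65 ] dt 1.18 mean qd 0.03 F [ 0.18  1.54 -1.25] False
go [0.178 0.006 0.65 ] dt 1.18 mean qd 0.03 F [-0.25  1.23 -1.35] False
go [ 0.18  -0.009  0.65 ] dt 1.39 mean qd 0.02 F [ 0.19  2.7  -1.42] False
go [ 0.18  -0.022  0.65 ] dt 1.45 mean qd 0.02 F [ 0.32 -0.21 -0.37] False
```

View pics/low.png

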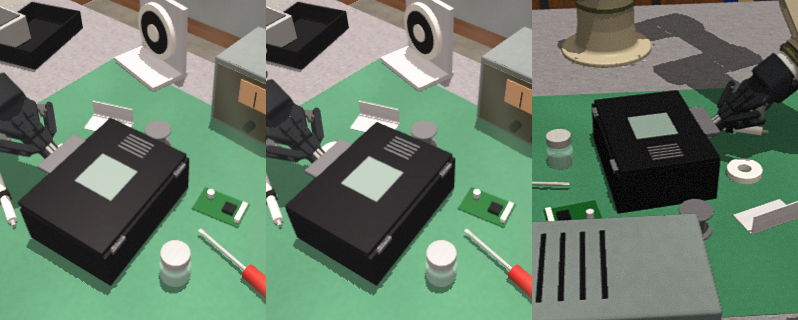

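The lid now lies flat on the player in both views, and the contact force has gone. I'll ease down a little more, back out along the fingers and check.

Run:
```python
from h import *
w=sup(-.075,TC);go((*w,TC),.01); s=np.array([np.cos(TC),np.sin(TC)])
go((*(w+.07*s),TC),.06); go((*(w+.07*s+[.05,.12]),TC),.15); env.hold(.5)
g=eyes.grab_frame("side");c=eyes.grab_frame("scene");print(monitor.sense()["clock"])
# tab height check: outer tab corners, predicted for shut lid
for th in(0,.03):
    print(th,[np.round(proj(x,H+.186*np.cos(th)*F+y*Y+(.186*np.sin(th)+.008)*Z)).tolist() for x in(g,c) for y in(-.045,.045)])
cv2.imwrite("pics/end.png",cv2.resize(np.hstack([g["frame"][160:400,130:380,::-1],c["frame"][90:330,250:480,::-1]]),None,fx=1.6,fy=1.6))
```

```text
go [ 0.179 -0.032  0.65 ] dt 1.18 mean qd 0.01 F [0.47 0.25 0.59] False
go [0.235 0.01  0.65 ] dt 1.32 mean qd 0.1 F [-0.1   0.42 -0.15] False
go [0.285 0.13  0.65 ] dt 1.02 mean qd 0.23 F [ 0.01  0.69 -0.44] False
26.2417
0 [[188.0, 251.0], [224.0, 219.0], [399.0, 185.0], [417.0, 211.0]]
0.03 [[187.0, 249.0], [223.0, 216.0], [399.0, 182.0], [417.0, 208.0]]
```

View pics/end.png

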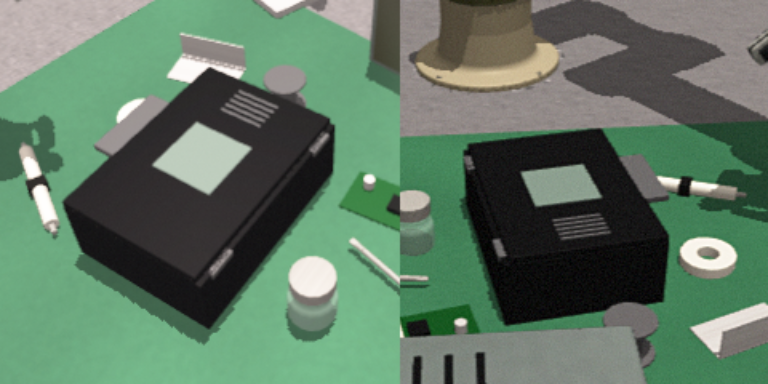

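The lid lies flush on the box. The tab corners in the side view, at about (189,252) and (224,221), match the shut prediction of (188,251) and (224,219). The arm is clear.

```bash
python3 -c "
from h import *
job.hand_in(); print(monitor.sense()['clock'])"
```

```text
the job is handed in; nothing more can be done
the job is handed in; nothing more can be done
```

The disc player's lid is shut and the job is handed in, about 26 s into the 67 s allowed. `job.hand_in()` gives no verdict, so this rests on my own checks.

**What I did:** with the fingers shut behind the lid, I pushed it from about 1.68 rad to about 1.28 rad. I then swung over the top to the front and caught the tab from below on the outside of the fingers, at about 0.55 rad. It rested there for over a second, and I lowered it at roughly 0.1 rad/s or slower until it was shut. Finally I eased the fingers down off the tab, backed out and moved up.

**Checks that agreed:**
- **Catch:** two side pictures 0.4 s apart showed no change around the lid.
- **Lowering:** the force on the tool stayed at about 1–3 N down to nominal 0.05 rad, and faded only as the lid seated.
- **Shut:** in the side view, the tab corners are within about 2 pixels of where a shut lid should put them.
- **Clear of the player:** the arm is away from the lid, and the bystanders visible in the last pictures look unmoved by eye. I did not measure their positions.

**Checks that were weaker:**
- **Scene camera:** the tab corners there are about 2–7 pixels from prediction. The pose fit already had errors of up to about 8 mm at one far corner in that view.
- **Force readings:** they carry about 0.5–1 N of noise, so they only indicate contact roughly.
- **Lid angle and speed:** I inferred these from the geometry and the commanded motion, and did not measure them directly.

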